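Stir the draw beads in the kiosk basin

TASK

The wooden beads in the metal basin must be mixed for the shop's draw: first take the carton that lies across the basin and lay it flat in the white tray. Then, with the wooden stick from the tin, stir the beads at least one full round clockwise (seen from above), beginning and ending at the side with the basin's handle, with the stick's foot close to the bottom all the way, so that most of the cube beads and most of the drum beads end up somewhere else in the basin and none leaves it. Finally stand the stick upright in its tin again, without touching the beads with the gripper or disturbing the other things on the table.

Things in the scene. Friction and masses are not known exactly. Their poses are not given: they have to be found in the camera images.
- bowl: Round aluminium basin, fixed: outer diameter 210 mm, height 60 mm, upright 5 mm walls (inner radius 100 mm), flat inner floor 6 mm above its origin. One dark loop handle, 70 mm wide, sticks out 40 mm at 45 mm height. Origin: centre of underside; z up; +x points at the handle, any heading. Clockwise from above goes +x (handle), -y, -x, +y.
- carton: Closed slim cardboard carton with a pale stripe, 250 mm long (x), 50 mm wide (y), 45 mm high (z), 150 g, lying flat across the basin, its underside on the rim, above the beads. Origin: centre of its underside.
- tray: Shallow white plastic tray, fixed to the table, 300 mm (x) by 140 mm (y) outside, 20 mm high, walls 5 mm, inner floor 5 mm above its origin; on the left or on the right of the basin. Origin: centre of its underside.
- stick: Wooden stirring stick like a long pestle, 200 mm tall, about 120 g, standing by itself in the tin. Thick round foot, 40 mm diameter, up to 45 mm height; 18 mm stem; square grip 24 x 24 mm from 150 to 200 mm height. Origin: centre of the foot's underside; z along the stick towards the grip; x and y square to the grip's faces.
- tin: Low open round steel tin, fixed to the table, 100 mm outer diameter, 40 mm high, inner radius 46 mm at the rim and somewhat less at the floor, inner floor 5 mm above its origin; on the other side of the basin from the tray. Origin: centre of its underside.
- pack2: Bystander: small dark packet 88 x 58 x 23 mm lying flat beyond the basin; leave alone. Origin: centre of its underside.
- jar: Bystander: brown glass jar, 70 mm diameter, 90 mm high, beyond the basin; leave alone. Origin: centre of its underside.
- mug: Bystander: white mug, 76 mm diameter, 85 mm high, beyond the basin; leave alone. Origin: centre of its underside.
- bead1: Wooden drum bead (short cylinder), 34 mm diameter, 28 mm high, 20 g, loose on the floor of the basin, within 60 mm of its centre; the floor on the handle side starts free of beads. Origin: centre of the end it starts on.
- bead2: Wooden cube bead, 28 mm, 20 g, loose on the floor of the basin, within 60 mm of its centre; the floor on the handle side starts free of beads. Origin: centre of the face it starts on.
- bead3: Wooden drum bead (short cylinder), 34 mm diameter, 28 mm high, 20 g, loose on the floor of the basin, within 60 mm of its centre; the floor on the handle side starts free of beads. Origin: centre of the end it starts on.
- bead4: Wooden cube bead, 28 mm, 20 g, loose on the floor of the basin, within 60 mm of its centre; the floor on the handle side starts free of beads. Origin: centre of the face it starts on.
- bead5: Wooden drum bead (short cylinder), 34 mm diameter, 28 mm high, 20 g, loose on the floor of the basin, within 60 mm of its centre; the floor on the handle side starts free of beads. Origin: centre of the end it starts on.
- bead6: Wooden cube bead, 28 mm, 20 g, loose on the floor of the basin, within 60 mm of its centre; the floor on the handle side starts free of beads. Origin: centre of the face it starts on.
Mind the look-alikes: they are no part of the job. Several things look just like the stick: the one meant starts nearest to the robot's base. What is shaped like the bead2 but turquoise is not meant.

How it is judged (in metres and radians):
On the way, in this order (a step that is already met when the one before it is completed fails the run):
1. the carton lies flat in the tray, let go (x of carton in the frame of tray between -0.04 and 0.04 m and y of carton in the frame of tray between -0.06 and 0.06 m and z of carton in the frame of tray below 0.01 m and angle between carton's own z axis and vertical below 0.1 rad and contact force between the fingers and carton below 0.1 N), for 0.2 s.
2. the stick's foot is within 20 mm of the basin's floor, 20 mm or more from the basin's centre, on the handle's side (z of stick in the frame of bowl below 0.026 m and x of stick in the frame of bowl between 0.02 and 0.1 m and y of stick in the frame of bowl between -0.02 and 0.02 m).
3. the stick's foot is within 20 mm of the basin's floor, 20 mm or more from the basin's centre, a quarter turn clockwise from the handle (z of stick in the frame of bowl below 0.026 m and y of stick in the frame of bowl between -0.1 and -0.02 m and x of stick in the frame of bowl between -0.02 and 0.02 m).
4. the stick's foot is within 20 mm of the basin's floor, 20 mm or more from the basin's centre, opposite the handle (z of stick in the frame of bowl below 0.026 m and x of stick in the frame of bowl between -0.1 and -0.02 m and y of stick in the frame of bowl between -0.02 and 0.02 m).
5. the stick's foot is within 20 mm of the basin's floor, 20 mm or more from the basin's centre, three quarters of a turn clockwise from the handle (z of stick in the frame of bowl below 0.026 m and y of stick in the frame of bowl between 0.02 and 0.1 m and x of stick in the frame of bowl between -0.02 and 0.02 m).
6. the stick's foot is within 20 mm of the basin's floor, 20 mm or more from the basin's centre, on the handle's side again (all of step 2).
At the end, for the whole second after the job is handed in: The carton lies flat on the tray's floor, inside its walls; all six beads are in the basin and at least two of the three cubes and two of the three drums lie more than 20 mm from where they started; the stick stands upright (within 0.1 rad) on the tin's floor; everything is at rest (x of carton in the frame of tray between -0.04 and 0.04 m and y of carton in the frame of tray between -0.06 and 0.06 m and z of carton in the frame of tray below 0.01 m and angle between each of carton, stick's own z axis and vertical below 0.1 rad and horizontal distance between each of bead1, bead2, bead3, bead4, bead5, bead6 and bowl below 0.104 m and z of each of bead1, bead2, bead3, bead4, bead5, bead6 in the frame of bowl below 0.08 m and (distance of each of bead2, bead4 from where it was at the start of the episode above 0.02 m or distance of each of bead2, bead6 from where it was at the start of the episode above 0.02 m or distance of each of bead4, bead6 from where it was at the start of the episode above 0.02 m) and (distance of each of bead1, bead3 from where it was at the start of the episode above 0.02 m or distance of each of bead1, bead5 from where it was at the start of the episode above 0.02 m or distance of each of bead3, bead5 from where it was at the start of the episode above 0.02 m) and linear speed of each of bead1, bead2, bead3, bead4, bead5, bead6, stick, carton below 0.02 m/s and horizontal distance between stick and tin below 0.035 m and z of stick in the frame of tin below 0.012 m); the robot touches nothing.
It fails at once if a bystander is shifted by more than 30 mm or tipped (distance of any of pack2, jar, mug from where it was at the start of the episode above 0.03 m or angle between any of pack2, jar, mug's own z axis and vertical above 0.5 rad).
It fails at once if the gripper's fingers touch a bead (contact force between the fingers and bead1 above 0.5 N or contact force between the fingers and bead2 above 0.5 N or contact force between the fingers and bead3 above 0.5 N or contact force between the fingers and bead4 above 0.5 N or contact force between the fingers and bead5 above 0.5 N or contact force between the fingers and bead6 above 0.5 N).
It also fails if it takes over 72 s, if anything falls off the work surface, if the arm or the gripper's body presses on something with over 40 N, if the wrist force passes 120 N, or if a joint passes its speed limit or range.

ROBOT

A 6-joint arm with a two-finger parallel gripper is mounted at the origin on the work surface. World frame = base frame: x ahead of the robot, y to its left, z up, the work surface at z = 0. Lengths are in mm, angles in degrees, forces in N, time in s.
With the tool pointing down it reaches from about 300 to 850 mm from the base axis. Payload 4.2 kg.
Tool frame: the origin (TCP) lies midway between the tips of the shut fingers; the grasp point (between the pads) lies 19 mm behind it; z points along the fingers, y is the direction in which the jaws open and shut (so a half turn about z gives the same grasp; the last joint's range is limited). The gripper opens to 91 mm and grips with 3 to 60 N. Pads are 32 mm wide; open, the fingers measure 118 mm over their backs; the gripper's body (76 mm by 178 mm) begins 60 mm behind the grasp point.
Start: joints at [-77.292, 18.312, 89.639, -0, 72.044, -1.146], TCP at [137.686, -558.288, 213.976] pointing down, gripper open.
Joint ranges: [-177.97, 177.97], [-48.28, 115.42], [12.27, 149.76], [-77.06, 257.06], [2.81, 150.46], [-146.56, 146.56]. Speed limits (degrees/s): [147.25, 147.25, 180, 180, 180, 180].

INTERFACE

Orientations are given as [roll, pitch, yaw] about the fixed x, y, z axes, in that order (R = Rz(yaw) Ry(pitch) Rx(roll)).
In Python, from workcell import env gives the robot as it stands.
- The arm moves only by the shell command python3 -m jog 'ROWS' [FORCE]. ROWS is JSON, a list of rows, each an object of numbers: "dx", "dy", "dz": the shift along the world's x, y, z in m; "wx", "wy", "wz": the turn, a rotation vector about the world's x, y, z in rad; "grip": the gripper's target within -1 to 1 (shut at 1, half-way at 0, fully open at -1). In form: [{"dx": .., "dy": .., "dz": .., "wx": .., "wy": .., "wz": .., "grip": ..}, ...]. A call has 1 to 10 rows; each row shifts and turns the commanded pose from where the row before left it; what a row does not reach is not made up. A row lasts 1/10 s, in which the tool goes at most 50 mm and 8.59 degrees, less where a joint would pass 70% of its speed; a pose out of reach is approached as far as the arm can. A call with a gripper value outside its range is refused whole. The fingers move at their own pace and stop on an object; FORCE is the grip in N (left out, the last holds). Time passes only in rows, so rows that do not move let the fingers close. It gives the time, the measured TCP pose, the force and the opening at its end, in the units of the state.
- env.state(): the state, without advancing time (a new reading comes with each control period).
- env.grab_frame(name): name is "scene" or "top" or "wrist"; returns the picture (400x640x3 uint8, red, green, blue); there is no depth.
- env.get_calibration(name): a dict with "fx", "fy", "cx", "cy" (pixels), "R" (3x3) and "t" (3): a world point X has camera coordinates R X + t. Camera axes: x right, y down, z forward; pixel columns grow to the right and rows downward; lengths in mm; the calibration is good to about 2 mm. A picture is of the moment at which its call begins: read the wrist's pose just before it. get_calibration takes no time and is no camera call; for the wrist camera it gives the pose at the moment of the call.
- env.job_done(): hands the job in, once; it reports no verdict.
The state is a dict: "time_s": time; "qpos": joint angles; "qvel": joint speeds; "effort": joint torques, N m; "ee_pos": TCP position; "ee_rot": TCP orientation; "force": force on the tool from outside, world axes, zero at the start; "torque": the same for the moment, N m; "gripper_width": finger opening in mm.
Only numpy, scipy, OpenCV 4.12 (cv2) and the standard library are available. Lean on these libraries where they do the work, as an engineer would, in place of code of your own. Each camera call takes 0.05 s, during which the arm holds its last target. There are 200 camera calls.

## Working session

There is one attempt and no reset: what is moved stays moved. The work goes in short steps, Python scripts to look and compute and a shell command to move; the robot and the scene stay as the last step left them, time stands still between calls to the robot, and variables do not carry over. Pictures are saved under pics/ and viewed, about 8 in all and at most 12, crops included, and the job is handed in when it is done.

```bash
mkdir -p pics; ls; cat > h.py <<'E'
import numpy as np, cv2
from workcell import env
def ray(c,u,v,z):
    R=np.array(c["R"]);t=np.array(c["t"]).ravel()
    d=R.T@np.array([(u-c["cx"])/c["fx"],(v-c["cy"])/c["fy"],1.]);o=-R.T@t
    return o+d*(z-o[2])/d[2]
def proj(c,X):
    p=np.array(c["R"])@np.array(X,float)+np.array(c["t"]).ravel()
    return c["fx"]*p[0]/p[2]+c["cx"],c["fy"]*p[1]/p[2]+c["cy"]
def grab(n,f):
    c=env.get_calibration(n);im=env.grab_frame(n);cv2.imwrite(f"pics/{f}.png",im[:,:,::-1]);return c,im
E
python3 - <<'E'
from h import *
for n in("top","scene"):
    c,_=grab(n,n+"0")
    R=np.array(c["R"]);print(n,c["fx"],c["cx"],c["cy"],R.round(3).tolist(),(-R.T@np.array(c["t"]).ravel()).round(0))
s=env.state();print(s)
E
```

```text
pics
top 517.9358290898872 321.5179423714167 199.13074268892947 [[-0.015, -1.0, -0.005], [-0.992, 0.016, -0.128], [0.128, 0.004, -0.992]] [ 487.  -15. 1191.]
scene 384.57012136769254 321.1186655567098 196.93188159090906 [[0.116, 0.993, 0.0], [0.724, -0.085, -0.684], [-0.68, 0.08, -0.729]] [1368. -104.  885.]
{'time_s': 0.1, 'qpos': array([-7.72907609e+01,  1.83474023e+01,  8.96972418e+01, -2.07112785e-03,
        7.20445335e+01, -1.14525293e+00]), 'qvel': array([-0.03982538, -0.08498986, -0.15817833,  0.01763581,  0.01546252,
        0.01766332]), 'effort': array([ 5.92369015e-04, -4.13332307e+01, -2.32508701e+01,  7.29867071e-02,
        4.22359735e-02, -6.95839094e-05]), 'ee_pos': array([ 137.58738509, -557.8452377 ,  213.22486355]), 'ee_rot': array([-1.79910801e+02,  1.86467522e-04,  1.38551322e+01]), 'force': array([-0.19904154,  0.84729792, -0.82774598]), 'torque': array([ 0.03770564, -0.01434177, -0.00543313]), 'gripper_width': 90.85291482361677}
```

View pics/top0.png

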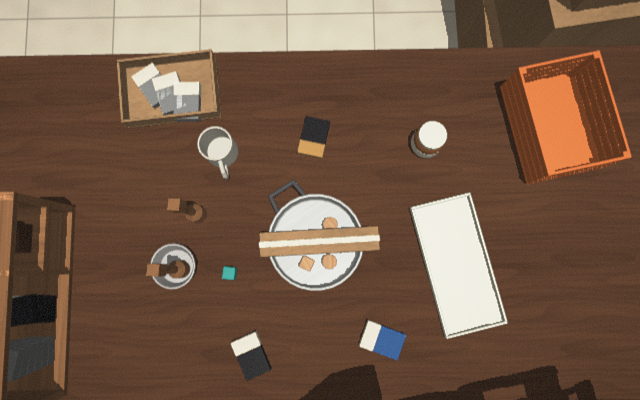

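View pics/scene0.png

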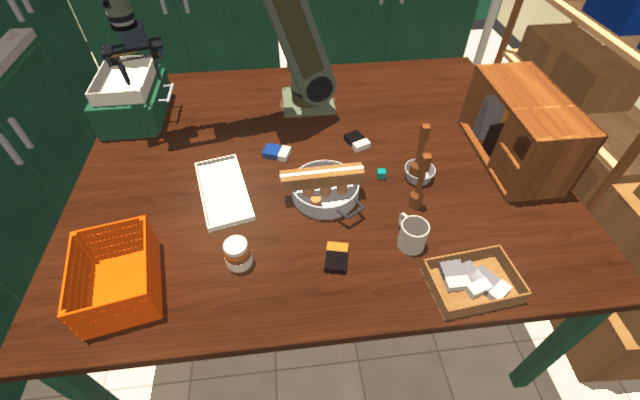

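The top view shows the bowl at (316,242) with its handle at (287,193). The carton runs from (260,243) to (379,240), the tray is centred at (458,265), and the tin is at (173,266). There are two stick candidates: one with its grip at (153,270) and foot in the tin, the other with its grip at (174,205) and foot at (194,213). The one in the tin is lower in the image, so nearer the base, and it fits the description. The turquoise cube at (229,273) is a look-alike.

```bash
python3 - <<'E'
from h import *
im=cv2.imread("pics/top0.png");c=env.get_calibration("top")
cv2.imwrite("pics/crop1.png",cv2.resize(im[175:305,130:390],None,fx=3,fy=3,interpolation=cv2.INTER_CUBIC))
hsv=cv2.cvtColor(im,cv2.COLOR_BGR2HSV)
# tray
def comp(m,box):
    u0,u1,v0,v1=box;k=np.zeros_like(m);k[v0:v1,u0:u1]=m[v0:v1,u0:u1]
    cs,_=cv2.findContours(k,cv2.RETR_EXTERNAL,cv2.CHAIN_APPROX_NONE);return max(cs,key=cv2.contourArea)
def rect(ct,z,name):
    P=np.array([ray(c,u,v,z)[:2] for u,v in ct[:,0]],np.float32)
    r=cv2.minAreaRect(P);b=cv2.boxPoints(r);e=b[1]-b[0],b[2]-b[1];l=max(e,key=np.linalg.norm)
    print(name,np.round(r[0],1),np.round(r[1],1),"yaw long",np.degrees(np.arctan2(l[1],l[0])).round(1))
w=((hsv[...,1]<60)&(hsv[...,2]>150)).astype(np.uint8)
rect(comp(w,(405,515,185,345)),20,"tray")
br=cv2.inRange(hsv,(8,70,110),(25,255,255))
m=((br>0)|(w>0)).astype(np.uint8)
cb=cv2.morphologyEx((br>0).astype(np.uint8),cv2.MORPH_CLOSE,np.ones((11,1)))
rect(comp(cv2.morphologyEx(cb,cv2.MORPH_OPEN,np.ones((9,9))),(250,390,220,262)),105,"carton")
for n,b in(("grip1",(140,160,255,285)),("grip2",(160,182,190,220))):
    k=comp(cv2.inRange(hsv,(5,90,90),(25,255,255)),b);rect(k,205 if n=="grip1" else 200,n);print(cv2.boundingRect(k))
print("grip px",hsv[270,150:158].tolist(),"wood",hsv[300,150].tolist())
# bowl, tin rim by manual seeds
for n,(u,v),z in(("bowl",(316,242),60),("tin",(173,266),40)):
    print(n,ray(c,u,v,z).round(1))
print("handle",ray(c,287,193,45).round(1))
E
```

```text
tray [ 486.6 -315. ] [301.1 140.2] yaw long 13.1
carton [539.7  -4.6] [251.4  85.6] yaw long 89.1
grip1 [485.  315.9] [36.7 54.3] yaw long -0.9
(140, 255, 20, 30)
grip2 [608.7 279.9] [57.8 40.7] yaw long 1.1
(160, 190, 22, 30)
grip px [[13, 132, 162], [13, 139, 161], [13, 135, 162], [13, 135, 162], [13, 137, 162], [13, 132, 166], [13, 134, 164], [13, 135, 163]] wood [10, 126, 95]
bowl [538.6   2.3  60. ]
tin [491.5 318.9  40. ]
handle [649.4  65.8  45. ]
```

View pics/crop1.png

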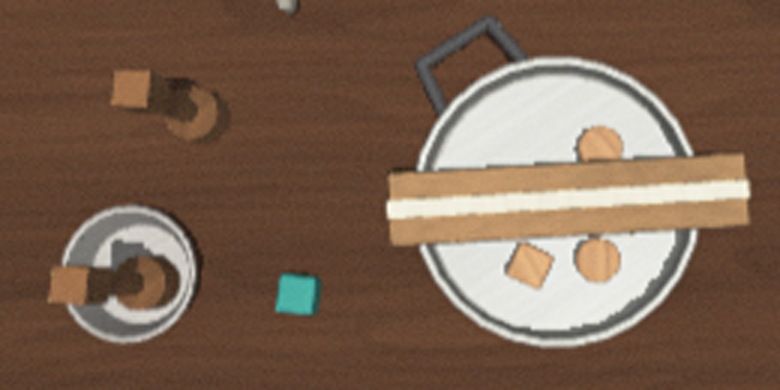

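```bash
python3 - <<'E'
from h import *
c=env.get_calibration("top");im=cv2.imread("pics/top0.png");hsv=cv2.cvtColor(im,cv2.COLOR_BGR2HSV)
q=lambda x,y,z:ray(c,130+(x+.5)/3-.5,175+(y+.5)/3-.5,z)
K=[q(387,174,105),q(743,153,105),q(748,224,105),q(390,245,105)];print("carton corners",np.round(K,0)[:,:2].tolist())
C=np.mean(K,0);e=(K[1]+K[2]-K[0]-K[3]);print("carton",C.round(1),np.degrees(np.arctan2(e[1],e[0])).round(1),np.linalg.norm(e)/2, np.linalg.norm(K[0]-K[3]))
B=q(557,202,60);H=(q(418,68,45)+q(490,18,45))/2;print("bowl",B.round(1),"handle",H.round(1),"yaw",np.degrees(np.arctan2(*(H-B)[1::-1])).round(1),np.linalg.norm((H-B)[:2]))
print("tin",q(129.5,274,40).round(1))
k=cv2.inRange(hsv,(5,90,130),(25,255,255))[255:285,140:166]
n,l,s,ce=cv2.connectedComponentsWithStats(k);i=1+np.argmax(s[1:,4]);print(s[i],ce[i])
ct=cv2.findContours((l==i).astype(np.uint8),0,1)[0][0];print(cv2.minAreaRect(ct))
print("stick grip",ray(c,140+ce[i][0],255+ce[i][1],205).round(1), "foot",q(145,284,50).round(1))
from scipy.spatial.transform import Rotation as Ro
print(Ro.from_euler('xyz',env.state()["ee_rot"],degrees=True).as_matrix().round(2).tolist())
E
```

```text
carton corners [[558.0, 122.0], [569.0, -128.0], [519.0, -130.0], [508.0, 119.0]]
carton [538.6  -4.  105. ] -87.5 249.32273241108044 49.424587408096826
bowl [538.6   3.7  60. ] handle [658.7  79.1  45. ] yaw 32.1 141.8446454514992
tin [491.5 319.2  40. ]
[  6   9  13  13 146] [12.3630137  14.67123288]
((12.0, 15.0), (12.0, 12.0), 90.0)
stick grip [484.5 309.8 205. ] foot [484.1 304.9  50. ]
[[0.97, 0.24, -0.0], [0.24, -0.97, 0.0], [-0.0, -0.0, -1.0]]
```

The crop confirms it: the stick at crop (69,285), with its foot in the tin, is the target. The free-standing one at (132,88) and the turquoise cube at (297,295) are look-alikes. Next I move above the carton.

```bash
python3 -m jog '[{"dx":0.02,"dy":0.0277,"wz":0.0686,"grip":-1},{"dx":0.02,"dy":0.0277,"wz":0.0686},{"dx":0.02,"dy":0.0277,"wz":0.0686},{"dx":0.02,"dy":0.0277,"wz":0.0686},{"dx":0.02,"dy":0.0277,"wz":0.0686},{"dx":0.02,"dy":0.0277,"wz":0.0686},{"dx":0.02,"dy":0.0277,"wz":0.0686},{"dx":0.02,"dy":0.0277,"wz":0.0686},{"dx":0.02,"dy":0.0277,"wz":0.0686},{"dx":0.02,"dy":0.0277,"wz":0.0686}]' && python3 -m jog '[{"dx":0.02,"dy":0.0277,"wz":0.0686},{"dx":0.02,"dy":0.0277,"wz":0.0686},{"dx":0.02,"dy":0.0277,"wz":0.0686},{"dx":0.02,"dy":0.0277,"wz":0.0686},{"dx":0.02,"dy":0.0277,"wz":0.0686},{"dx":0.02,"dy":0.0277,"wz":0.0686},{"dx":0.02,"dy":0.0277,"wz":0.0686},{"dx":0.02,"dy":0.0277,"wz":0.0686},{"dx":0.02,"dy":0.0277,"wz":0.0686},{"dx":0.02,"dy":0.0277,"wz":0.0686}]'; python3 -m jog '[{"dx":0}]'
```

```text
invalid input
invalid input
```

```bash
python3 -m jog '[{"dx":0.02,"dy":0.0277,"dz":0,"wx":0,"wy":0,"wz":0.0686,"grip":-1},{"dx":0.02,"dy":0.0277,"dz":0,"wx":0,"wy":0,"wz":0.0686,"grip":-1},{"dx":0.02,"dy":0.0277,"dz":0,"wx":0,"wy":0,"wz":0.0686,"grip":-1},{"dx":0.02,"dy":0.0277,"dz":0,"wx":0,"wy":0,"wz":0.0686,"grip":-1},{"dx":0.02,"dy":0.0277,"dz":0,"wx":0,"wy":0,"wz":0.0686,"grip":-1},{"dx":0.02,"dy":0.0277,"dz":0,"wx":0,"wy":0,"wz":0.0686,"grip":-1},{"dx":0.02,"dy":0.0277,"dz":0,"wx":0,"wy":0,"wz":0.0686,"grip":-1},{"dx":0.02,"dy":0.0277,"dz":0,"wx":0,"wy":0,"wz":0.0686,"grip":-1},{"dx":0.02,"dy":0.0277,"dz":0,"wx":0,"wy":0,"wz":0.0686,"grip":-1},{"dx":0.02,"dy":0.0277,"dz":0,"wx":0,"wy":0,"wz":0.0686,"grip":-1}]' 30
```

```text
time_s: 1.1
ee_pos: [338.1, -279.9, 213.7]
ee_rot: [-180.0, -0.0, 53.3]
force: [0.3, -0.4, 0.5]
gripper_width: 91.2
```

```bash
python3 -m jog '[{"dx":0.025,"dy":0.0345,"dz":0,"wx":0,"wy":0,"wz":0.0855,"grip":-1},{"dx":0.025,"dy":0.0345,"dz":0,"wx":0,"wy":0,"wz":0.0855,"grip":-1},{"dx":0.025,"dy":0.0345,"dz":0,"wx":0,"wy":0,"wz":0.0855,"grip":-1},{"dx":0.025,"dy":0.0345,"dz":0,"wx":0,"wy":0,"wz":0.0855,"grip":-1},{"dx":0.025,"dy":0.0345,"dz":0,"wx":0,"wy":0,"wz":0.0855,"grip":-1},{"dx":0.025,"dy":0.0345,"dz":0,"wx":0,"wy":0,"wz":0.0855,"grip":-1},{"dx":0.025,"dy":0.0345,"dz":0,"wx":0,"wy":0,"wz":0.0855,"grip":-1},{"dx":0.025,"dy":0.0345,"dz":0,"wx":0,"wy":0,"wz":0.0855,"grip":-1},{"dx":0,"dy":0,"dz":-0.04,"wx":0,"wy":0,"wz":0,"grip":-1},{"dx":0,"dy":0,"dz":0,"wx":0,"wy":0,"wz":0,"grip":-1}]' && python3 - <<'E'
from h import *
grab("wrist","w1")
E
```

```text
time_s: 2.1
ee_pos: [534.4, -4.2, 169.3]
ee_rot: [-179.4, -0.0, 92.5]
force: [-0.3, -0.4, 0.6]
gripper_width: 91.7
```

View pics/w1.png

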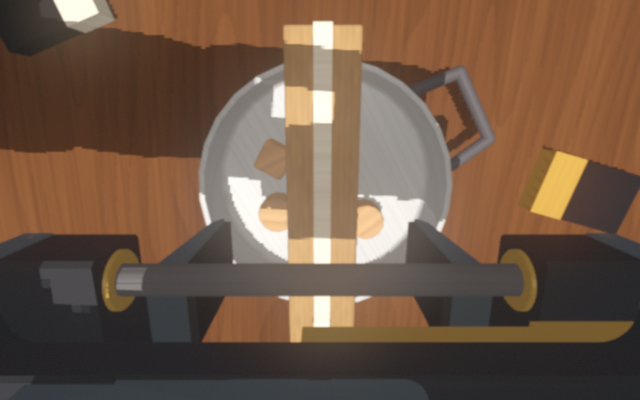

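The wrist view shows the carton stripe at column 322, centred between the fingers (columns 230 and 410) and parallel to them. I descend and grip.

```bash
python3 -m jog '[{"dx":0,"dy":0,"dz":-0.03,"wx":0,"wy":0,"wz":0,"grip":-1},{"dx":0,"dy":0,"dz":-0.03,"wx":0,"wy":0,"wz":0,"grip":-1},{"dx":0,"dy":0,"dz":-0.025,"wx":0,"wy":0,"wz":0,"grip":-1},{"dx":0,"dy":0,"dz":-0.018,"wx":0,"wy":0,"wz":0,"grip":-1},{"dx":0,"dy":0,"dz":0,"wx":0,"wy":0,"wz":0,"grip":-1},{"dx":0,"dy":0,"dz":0,"wx":0,"wy":0,"wz":0,"grip":1},{"dx":0,"dy":0,"dz":0,"wx":0,"wy":0,"wz":0,"grip":1},{"dx":0,"dy":0,"dz":0,"wx":0,"wy":0,"wz":0,"grip":1},{"dx":0,"dy":0,"dz":0,"wx":0,"wy":0,"wz":0,"grip":1},{"dx":0,"dy":0,"dz":0,"wx":0,"wy":0,"wz":0,"grip":1}]' 30
```

```text
time_s: 3.15
ee_pos: [537.9, -5.3, 71.5]
ee_rot: [179.9, 0.0, 92.4]
force: [-2.4, 0.2, 1.1]
gripper_width: 54.2
```

```bash
python3 -m jog '[{"dx":0,"dy":0,"dz":0,"wx":0,"wy":0,"wz":0,"grip":1},{"dx":0,"dy":0,"dz":0,"wx":0,"wy":0,"wz":0,"grip":1},{"dx":0,"dy":0,"dz":0.01,"wx":0,"wy":0,"wz":0,"grip":1},{"dx":0,"dy":0,"dz":0.025,"wx":0,"wy":0,"wz":0,"grip":1},{"dx":0,"dy":0,"dz":0.03,"wx":0,"wy":0,"wz":0,"grip":1},{"dx":0,"dy":0,"dz":0.02,"wx":0,"wy":0,"wz":0,"grip":1},{"dx":0,"dy":0,"dz":0,"wx":0,"wy":0,"wz":0,"grip":1}]' && python3 -m jog '[{"dx":-0.002,"dy":-0.015,"dz":0,"wx":0,"wy":0,"wz":-0.064,"grip":1},{"dx":-0.005,"dy":-0.03,"dz":0,"wx":0,"wy":0,"wz":-0.13,"grip":1},{"dx":-0.006,"dy":-0.035,"dz":0,"wx":0,"wy":0,"wz":-0.15,"grip":1},{"dx":-0.006,"dy":-0.035,"dz":0,"wx":0,"wy":0,"wz":-0.15,"grip":1},{"dx":-0.006,"dy":-0.035,"dz":0,"wx":0,"wy":0,"wz":-0.15,"grip":1},{"dx":-0.006,"dy":-0.035,"dz":0,"wx":0,"wy":0,"wz":-0.15,"grip":1},{"dx":-0.006,"dy":-0.035,"dz":0,"wx":0,"wy":0,"wz":-0.15,"grip":1},{"dx":-0.006,"dy":-0.035,"dz":0,"wx":0,"wy":0,"wz":-0.15,"grip":1},{"dx":-0.006,"dy":-0.035,"dz":0,"wx":0,"wy":0,"wz":-0.15,"grip":1},{"dx":-0.002,"dy":-0.02,"dz":0,"wx":0,"wy":0,"wz":-0.14,"grip":1}]'; python3 - <<'E'
from h import *
c,im=grab("top","top2")
cv2.imwrite("pics/c2.png",cv2.resize(im[170:350,240:520,::-1],None,fx=2.8,fy=2.8,interpolation=cv2.INTER_CUBIC))
E
```

```text
time_s: 3.85
ee_pos: [539.9, -5.3, 159.2]
ee_rot: [179.6, 0.0, 92.4]
force: [0.2, -0.1, -1.6]
gripper_width: 49.7
time_s: 4.85
ee_pos: [485.4, -317.4, 154.4]
ee_rot: [-179.9, 0.1, 12.6]
force: [0.4, -0.9, -1.3]
gripper_width: 50.0
```

View pics/c2.png

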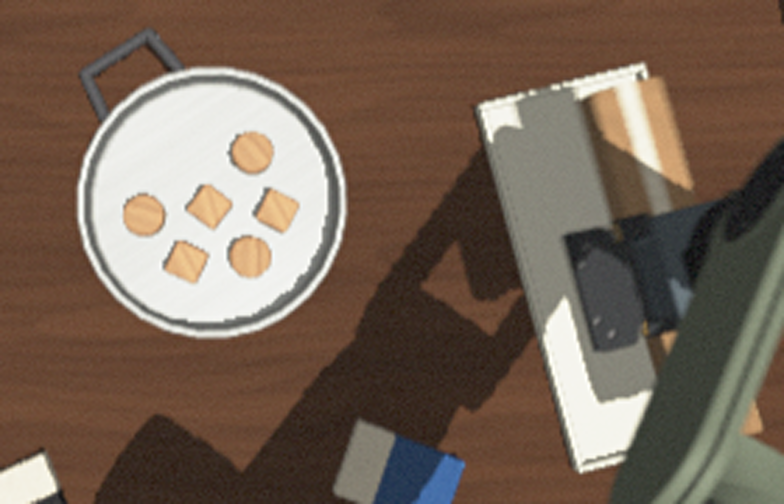

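The carton is held square over the tray, and the six beads are visible in the basin. Lowering and releasing.

```bash
python3 -m jog '[{"dx":0,"dy":0,"dz":-0.03,"wx":0,"wy":0,"wz":0,"grip":1},{"dx":0,"dy":0,"dz":-0.04,"wx":0,"wy":0,"wz":0,"grip":1},{"dx":0,"dy":0,"dz":-0.035,"wx":0,"wy":0,"wz":0,"grip":1},{"dx":0,"dy":0,"dz":-0.02,"wx":0,"wy":0,"wz":0,"grip":1},{"dx":0,"dy":0,"dz":-0.006,"wx":0,"wy":0,"wz":0,"grip":1},{"dx":0,"dy":0,"dz":0,"wx":0,"wy":0,"wz":0,"grip":1},{"dx":0,"dy":0,"dz":0,"wx":0,"wy":0,"wz":0,"grip":1}]'
python3 - <<'E'
from h import *
c=env.get_calibration("top")
q=lambda x,y,z:ray(c,240+(x+.5)/2.8-.5,170+(y+.5)/2.8-.5,z)
B=np.array([538.6,3.7]);a=np.radians(32.1);R=np.array([[np.cos(a),np.sin(a)],[-np.sin(a),np.cos(a)]])
print("rim center",q(212,202,60).round(1))
H=(q(84,75,45)+q(151,32,45))/2;print(H, np.degrees(np.arctan2(H[1]-B[1],H[0]-B[0])))
for n,p in dict(d1=(251,152),d2=(144,215),d3=(249,256),c1=(209,206),c2=(277,210),c3=(186,262)).items():
    w=q(*p,34)[:2];print(n,w.round(0),(R@(w-B)).round(0))
E
```

```text
time_s: 5.6
ee_pos: [487.4, -315.6, 25.8]
ee_rot: [179.9, -0.1, 13.1]
force: [0.5, -0.2, -1.0]
gripper_width: 49.9
rim center [539.    3.6  60. ]
[659.18681122  77.68124771  45.        ] 31.529543453856228
d1 [580. -28.] [ 18. -48.]
d2 [531.  58.] [22. 50.]
d3 [497. -25.] [-50.  -2.]
c1 [537.   6.] [0. 3.]
c2 [533. -48.] [-32. -40.]
c3 [493.  25.] [-27.  42.]
```

```bash
python3 -m jog '[{"dx":0,"dy":0,"dz":-0.004,"wx":0,"wy":0,"wz":0,"grip":1},{"dx":0,"dy":0,"dz":-0.003,"wx":0,"wy":0,"wz":0,"grip":1},{"dx":0,"dy":0,"dz":-0.0015,"wx":0,"wy":0,"wz":0,"grip":1},{"dx":0,"dy":0,"dz":0,"wx":0,"wy":0,"wz":0,"grip":1}]'
```

```text
time_s: 6.0
ee_pos: [486.6, -315.2, 16.5]
ee_rot: [180.0, 0.0, 13.1]
force: [0.5, -0.5, -2.1]
gripper_width: 49.9
```

```bash
python3 -m jog '[{"dx":0,"dy":0,"dz":0,"wx":0,"wy":0,"wz":0,"grip":-0.5},{"dx":0,"dy":0,"dz":0,"wx":0,"wy":0,"wz":0,"grip":-0.5},{"dx":0,"dy":0,"dz":0,"wx":0,"wy":0,"wz":0,"grip":-0.5},{"dx":0,"dy":0,"dz":0,"wx":0,"wy":0,"wz":0,"grip":-0.5},{"dx":0,"dy":0,"dz":0.03,"wx":0,"wy":0,"wz":0,"grip":-0.5},{"dx":0,"dy":0,"dz":0.045,"wx":0,"wy":0,"wz":0,"grip":-0.5},{"dx":0,"dy":0,"dz":0.045,"wx":0,"wy":0,"wz":0,"grip":-0.5},{"dx":0,"dy":0,"dz":0.045,"wx":0,"wy":0,"wz":0,"grip":-0.5},{"dx":0,"dy":0,"dz":0.045,"wx":0,"wy":0,"wz":0,"grip":-0.5},{"dx":0,"dy":0,"dz":0.035,"wx":0,"wy":0,"wz":0,"grip":-0.5}]' && python3 -m jog '[{"dx":0,"dy":0.027,"dz":0,"wx":0,"wy":0,"wz":0.067,"grip":-0.5},{"dx":0,"dy":0.027,"dz":0,"wx":0,"wy":0,"wz":0.067,"grip":-0.5},{"dx":0,"dy":0.027,"dz":0,"wx":0,"wy":0,"wz":0.067,"grip":-0.5},{"dx":0,"dy":0.027,"dz":0,"wx":0,"wy":0,"wz":0.067,"grip":-0.5},{"dx":0,"dy":0.027,"dz":0,"wx":0,"wy":0,"wz":0.067,"grip":-0.5},{"dx":0,"dy":0.027,"dz":0,"wx":0,"wy":0,"wz":0.067,"grip":-0.5},{"dx":0,"dy":0.027,"dz":0,"wx":0,"wy":0,"wz":0.067,"grip":-0.5},{"dx":0,"dy":0.027,"dz":0,"wx":0,"wy":0,"wz":0.067,"grip":-0.5},{"dx":0,"dy":0.027,"dz":0,"wx":0,"wy":0,"wz":0.067,"grip":-0.5},{"dx":0,"dy":0.027,"dz":0,"wx":0,"wy":0,"wz":0.067,"grip":-0.5}]'  && python3 -m jog '[{"dx":0,"dy":0.027,"dz":0,"wx":0,"wy":0,"wz":0.067,"grip":-0.5},{"dx":0,"dy":0.027,"dz":0,"wx":0,"wy":0,"wz":0.067,"grip":-0.5},{"dx":0,"dy":0.027,"dz":0,"wx":0,"wy":0,"wz":0.067,"grip":-0.5},{"dx":0,"dy":0.027,"dz":0,"wx":0,"wy":0,"wz":0.067,"grip":-0.5},{"dx":0,"dy":0.027,"dz":0,"wx":0,"wy":0,"wz":0.067,"grip":-0.5},{"dx":0,"dy":0.027,"dz":0,"wx":0,"wy":0,"wz":0.067,"grip":-0.5},{"dx":0,"dy":0.027,"dz":0,"wx":0,"wy":0,"wz":0.067,"grip":-0.5},{"dx":0,"dy":0.027,"dz":0,"wx":0,"wy":0,"wz":0.067,"grip":-0.5},{"dx":0,"dy":0.027,"dz":0,"wx":0,"wy":0,"wz":0.067,"grip":-0.5},{"dx":0,"dy":0.027,"dz":0,"wx":0,"wy":0,"wz":0.067,"grip":-0.5}]' && python3 -m jog '[{"dx":0,"dy":0,"dz":0,"wx":0,"wy":0,"wz":0,"grip":-0.5},{"dx":0,"dy":0,"dz":0,"wx":0,"wy":0,"wz":0,"grip":-0.5},{"dx":0,"dy":0,"dz":0,"wx":0,"wy":0,"wz":0,"grip":-0.5}]'; python3 - <<'E'
from h import *
c1,w=grab("wrist","w3");c2,t=grab("top","top3")
cv2.imwrite("pics/m3.png",np.vstack([w[:300,:,::-1],t[180:350,:,::-1]]))
for z in (205,):
    print(proj(c1,[484.5,310,z]))
# tray carton check
hsv=cv2.cvtColor(t[:,:,::-1].copy(),cv2.COLOR_BGR2HSV)
br=cv2.inRange(hsv,(8,70,100),(25,255,255));k=np.zeros_like(br);k[190:340,412:505]=br[190:340,412:505]
k=cv2.morphologyEx(k,cv2.MORPH_CLOSE,np.ones((9,9)));k=cv2.morphologyEx(k,cv2.MORPH_OPEN,np.ones((7,7)))
ct=max(cv2.findContours(k,0,1)[0],key=cv2.contourArea)
r=cv2.minAreaRect(np.array([ray(c2,u,v,50)[:2] for u,v in ct[:,0]],np.float32));print("carton",r)
E
```

```text
time_s: 7.0
ee_pos: [487.0, -315.5, 264.8]
ee_rot: [179.8, -0.1, 13.1]
force: [0.6, 0.2, 0.2]
gripper_width: 68.3
time_s: 8.0
ee_pos: [486.4, -44.2, 261.6]
ee_rot: [180.0, -0.0, 51.6]
force: [0.2, -0.1, -0.1]
gripper_width: 68.4
time_s: 9.0
ee_pos: [486.5, 225.8, 261.6]
ee_rot: [180.0, 0.0, 90.0]
force: [-0.4, 0.3, 0.1]
gripper_width: 68.4
time_s: 9.3
ee_pos: [486.6, 223.9, 261.5]
ee_rot: [-180.0, 0.0, 89.8]
force: [0.5, -0.4, -0.3]
gripper_width: 68.5
(np.float64(315.0530443366011), np.float64(89.02224671357217))
carton ((492.1425476074219, -313.8616943359375), (250.99240112304688, 49.627281188964844), 13.074480056762695)
```

View pics/m3.png

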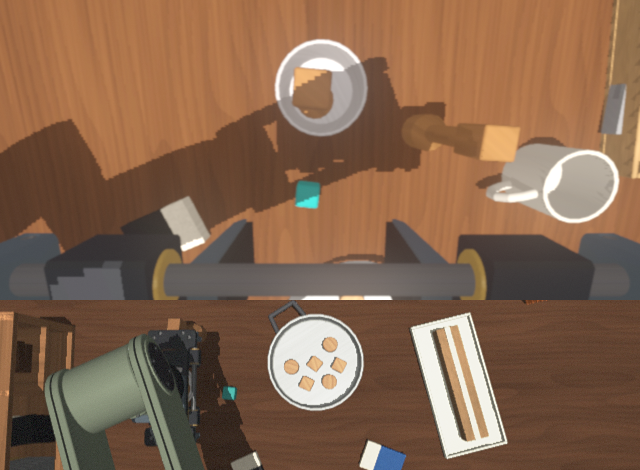

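The carton lies flat in the tray, about 6 mm off centre at yaw 13.1°. The wrist view shows the target grip's top at (313,87), within 2 px of the prediction, with the look-alike at (500,142). Next I grip the stick.

```bash
python3 -m jog '[{"dx":-0.001,"dy":0.03,"dz":0,"wx":0,"wy":0,"wz":0,"grip":-0.5},{"dx":-0.001,"dy":0.03,"dz":0,"wx":0,"wy":0,"wz":0,"grip":-0.5},{"dx":-0.001,"dy":0.0265,"dz":0,"wx":0,"wy":0,"wz":0,"grip":-0.5},{"dx":0,"dy":0,"dz":0,"wx":0,"wy":0,"wz":0,"grip":-0.5},{"dx":0,"dy":0,"dz":-0.02,"wx":0,"wy":0,"wz":0,"grip":-0.5},{"dx":0,"dy":0,"dz":-0.03,"wx":0,"wy":0,"wz":0,"grip":-0.5},{"dx":0,"dy":0,"dz":-0.03,"wx":0,"wy":0,"wz":0,"grip":-0.5},{"dx":0,"dy":0,"dz":-0.02,"wx":0,"wy":0,"wz":0,"grip":-0.5},{"dx":0,"dy":0,"dz":0,"wx":0,"wy":0,"wz":0,"grip":-0.5},{"dx":0,"dy":0,"dz":0,"wx":0,"wy":0,"wz":0,"grip":-0.5}]' && python3 -m jog '[{"dx":0,"dy":0,"dz":0,"wx":0,"wy":0,"wz":0,"grip":1},{"dx":0,"dy":0,"dz":0,"wx":0,"wy":0,"wz":0,"grip":1},{"dx":0,"dy":0,"dz":0,"wx":0,"wy":0,"wz":0,"grip":1},{"dx":0,"dy":0,"dz":0,"wx":0,"wy":0,"wz":0,"grip":1},{"dx":0,"dy":0,"dz":0,"wx":0,"wy":0,"wz":0,"grip":1},{"dx":0,"dy":0,"dz":0,"wx":0,"wy":0,"wz":0,"grip":1},{"dx":0,"dy":0,"dz":0,"wx":0,"wy":0,"wz":0,"grip":1},{"dx":0,"dy":0,"dz":0,"wx":0,"wy":0,"wz":0,"grip":1}]' 50
```

```text
time_s: 10.4
ee_pos: [484.2, 310.4, 162.1]
ee_rot: [180.0, 0.0, 89.8]
force: [-0.0, 0.2, -0.3]
gripper_width: 68.4
time_s: 11.2
ee_pos: [483.7, 311.2, 161.5]
ee_rot: [180.0, 0.0, 89.8]
force: [-0.3, -0.5, 0.7]
gripper_width: 23.6
```

```bash
python3 -m jog '[{"dx":0,"dy":0,"dz":0.01,"wx":0,"wy":0,"wz":0,"grip":1},{"dx":0,"dy":0,"dz":0.025,"wx":0,"wy":0,"wz":0,"grip":1},{"dx":0,"dy":0,"dz":0.03,"wx":0,"wy":0,"wz":0,"grip":1},{"dx":0,"dy":0,"dz":0.025,"wx":0,"wy":0,"wz":0,"grip":1},{"dx":0.0035,"dy":-0.01,"dz":0,"wx":0,"wy":0,"wz":0,"grip":1},{"dx":0.0065,"dy":-0.02,"dz":0,"wx":0,"wy":0,"wz":0,"grip":1},{"dx":0.01,"dy":-0.03,"dz":0,"wx":0,"wy":0,"wz":0,"grip":1},{"dx":0.01,"dy":-0.03,"dz":0,"wx":0,"wy":0,"wz":0,"grip":1},{"dx":0.01,"dy":-0.03,"dz":0,"wx":0,"wy":0,"wz":0,"grip":1},{"dx":0.01,"dy":-0.03,"dz":0,"wx":0,"wy":0,"wz":0,"grip":1}]' && python3 -m jog '[{"dx":0.01,"dy":-0.03,"dz":0,"wx":0,"wy":0,"wz":0,"grip":1},{"dx":0.01,"dy":-0.03,"dz":0,"wx":0,"wy":0,"wz":0,"grip":1},{"dx":0.01,"dy":-0.03,"dz":0,"wx":0,"wy":0,"wz":0,"grip":1},{"dx":0.0095,"dy":-0.025,"dz":0,"wx":0,"wy":0,"wz":0,"grip":1},{"dx":0.0045,"dy":-0.018,"dz":0,"wx":0,"wy":0,"wz":0,"grip":1},{"dx":0,"dy":0,"dz":0,"wx":0,"wy":0,"wz":0,"grip":1},{"dx":0,"dy":0,"dz":0,"wx":0,"wy":0,"wz":0,"grip":1}]'; python3 - <<'E'
from h import *
c,im=grab("scene","s4");c2,t=grab("top","t4")
a=cv2.resize(im[100:260,230:480,::-1],(780,500),interpolation=cv2.INTER_CUBIC);cv2.imwrite("pics/s4c.png",a)
E
```

```text
time_s: 12.2
ee_pos: [533.4, 159.3, 250.3]
ee_rot: [-179.9, 0.1, 89.8]
force: [0.5, -0.4, -0.5]
gripper_width: 23.6
time_s: 12.9
ee_pos: [577.1, 27.9, 250.6]
ee_rot: [-179.9, -0.0, 89.8]
force: [-0.4, -0.8, -1.9]
gripper_width: 23.4
```

View pics/s4c.png

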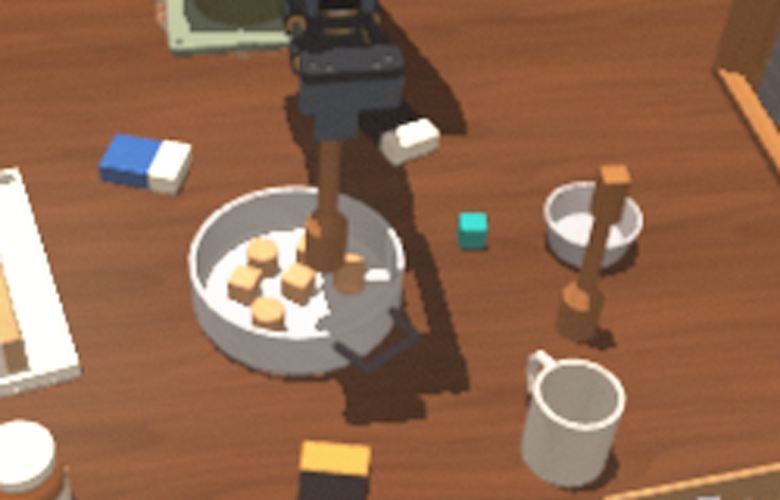

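The stick hangs straight above the basin's handle side. I lower it to about 5 mm above the floor.

```bash
python3 -m jog '[{"dx":0,"dy":0,"dz":-0.02,"wx":0,"wy":0,"wz":0,"grip":1},{"dx":0,"dy":0,"dz":-0.025,"wx":0,"wy":0,"wz":0,"grip":1},{"dx":0,"dy":0,"dz":-0.02,"wx":0,"wy":0,"wz":0,"grip":1},{"dx":0,"dy":0,"dz":-0.012,"wx":0,"wy":0,"wz":0,"grip":1},{"dx":0,"dy":0,"dz":-0.007,"wx":0,"wy":0,"wz":0,"grip":1},{"dx":0,"dy":0,"dz":0,"wx":0,"wy":0,"wz":0,"grip":1},{"dx":0,"dy":0,"dz":0,"wx":0,"wy":0,"wz":0,"grip":1}]'
python3 - <<'E'
import numpy as np
r=44;B=np.array([538.8,3.6])
P=[B+r*np.array([np.cos(np.radians(32-d)),np.sin(np.radians(32-d))]) for d in range(0,391,15)]
print(np.diff(P,axis=0).round(1).tolist(),P[0])
E
```

```text
time_s: 13.7
ee_pos: [578.3, 28.5, 168.3]
ee_rot: [179.9, -0.0, 89.8]
force: [0.4, 0.2, -1.5]
gripper_width: 24.1
[[4.8, -10.5], [1.9, -11.3], [-1.1, -11.4], [-4.0, -10.8], [-6.7, -9.4], [-8.9, -7.3], [-10.5, -4.8], [-11.3, -1.9], [-11.4, 1.1], [-10.8, 4.0], [-9.4, 6.7], [-7.3, 8.9], [-4.8, 10.5], [-1.9, 11.3], [1.1, 11.4], [4.0, 10.8], [6.7, 9.4], [8.9, 7.3], [10.5, 4.8], [11.3, 1.9], [11.4, -1.1], [10.8, -4.0], [9.4, -6.7], [7.3, -8.9], [4.8, -10.5], [1.9, -11.3]] [576.11411623  26.91644763]
```

```bash
python3 -m jog '[{"dx":0.0024,"dy":-0.0055,"dz":0,"wx":0,"wy":0,"wz":0,"grip":1},{"dx":0.0024,"dy":-0.005,"dz":0,"wx":0,"wy":0,"wz":0,"grip":1},{"dx":0.0019,"dy":-0.0113,"dz":0,"wx":0,"wy":0,"wz":0,"grip":1},{"dx":-0.0011,"dy":-0.0114,"dz":0,"wx":0,"wy":0,"wz":0,"grip":1},{"dx":-0.004,"dy":-0.0108,"dz":0,"wx":0,"wy":0,"wz":0,"grip":1},{"dx":-0.0067,"dy":-0.0094,"dz":0,"wx":0,"wy":0,"wz":0,"grip":1},{"dx":-0.0089,"dy":-0.0073,"dz":0,"wx":0,"wy":0,"wz":0,"grip":1}]' 60
```

```text
time_s: 14.4
ee_pos: [563.0, -33.7, 167.4]
ee_rot: [-180.0, 0.0, 89.8]
force: [0.2, 0.1, -1.6]
gripper_width: 24.0
```

```bash
python3 -m jog '[{"dx":-0.0105,"dy":-0.0048,"dz":0,"wx":0,"wy":0,"wz":0,"grip":1},{"dx":-0.0113,"dy":-0.0019,"dz":0,"wx":0,"wy":0,"wz":0,"grip":1},{"dx":-0.0114,"dy":0.0011,"dz":0,"wx":0,"wy":0,"wz":0,"grip":1},{"dx":-0.0108,"dy":0.004,"dz":0,"wx":0,"wy":0,"wz":0,"grip":1},{"dx":-0.0094,"dy":0.0067,"dz":0,"wx":0,"wy":0,"wz":0,"grip":1},{"dx":-0.0073,"dy":0.0089,"dz":0,"wx":0,"wy":0,"wz":0,"grip":1}]' && python3 -m jog '[{"dx":-0.0048,"dy":0.0105,"dz":0,"wx":0,"wy":0,"wz":0,"grip":1},{"dx":-0.0019,"dy":0.0113,"dz":0,"wx":0,"wy":0,"wz":0,"grip":1},{"dx":0.0011,"dy":0.0114,"dz":0,"wx":0,"wy":0,"wz":0,"grip":1},{"dx":0.004,"dy":0.0108,"dz":0,"wx":0,"wy":0,"wz":0,"grip":1},{"dx":0.0067,"dy":0.0094,"dz":0,"wx":0,"wy":0,"wz":0,"grip":1},{"dx":0.0089,"dy":0.0073,"dz":0,"wx":0,"wy":0,"wz":0,"grip":1}]'
```

```text
time_s: 15.0
ee_pos: [502.0, -17.8, 167.6]
ee_rot: [180.0, 0.0, 89.8]
force: [0.2, -0.1, -0.8]
gripper_width: 23.5
time_s: 15.6
ee_pos: [517.8, 43.3, 167.4]
ee_rot: [180.0, 0.0, 89.9]
force: [0.4, -0.3, -1.1]
gripper_width: 23.6
```

```bash
python3 -m jog '[{"dx":0.0105,"dy":0.0048,"dz":0,"wx":0,"wy":0,"wz":0,"grip":1},{"dx":0.0113,"dy":0.0019,"dz":0,"wx":0,"wy":0,"wz":0,"grip":1},{"dx":0.0114,"dy":-0.0011,"dz":0,"wx":0,"wy":0,"wz":0,"grip":1},{"dx":0.0108,"dy":-0.004,"dz":0,"wx":0,"wy":0,"wz":0,"grip":1},{"dx":0.0094,"dy":-0.0067,"dz":0,"wx":0,"wy":0,"wz":0,"grip":1},{"dx":0.0073,"dy":-0.0089,"dz":0,"wx":0,"wy":0,"wz":0,"grip":1},{"dx":0,"dy":0,"dz":0,"wx":0,"wy":0,"wz":0,"grip":1}]'; python3 - <<'E'
from h import *
c,im=grab("scene","s5");c2,t=grab("top","t5")
a=cv2.resize(im[100:260,230:480,::-1],(780,500),interpolation=cv2.INTER_CUBIC);cv2.imwrite("pics/s5c.png",a)
E
```

```text
time_s: 16.3
ee_pos: [578.7, 26.6, 167.3]
ee_rot: [180.0, 0.0, 89.7]
force: [-1.0, 0.5, -0.4]
gripper_width: 23.9
```

View pics/s5c.png

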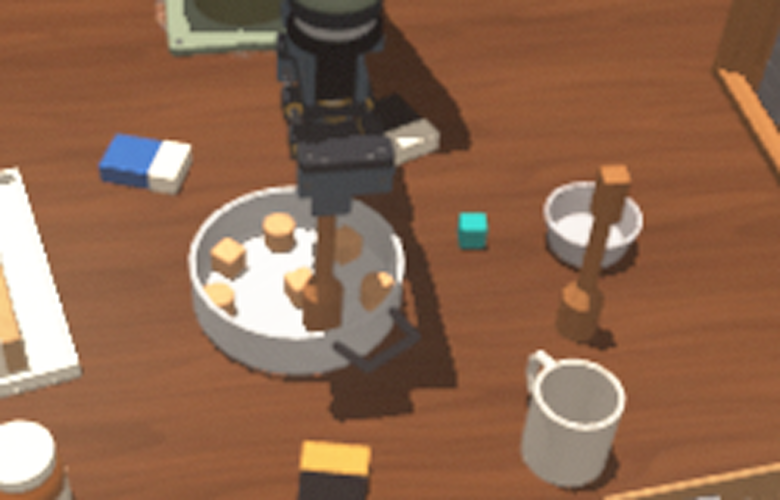

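The foot is on the handle side again and all six beads are inside. I lift and go above the tin, then compare the bead positions.

```bash
python3 -m jog '[{"dx":0,"dy":0,"dz":0.01,"wx":0,"wy":0,"wz":0,"grip":1},{"dx":0,"dy":0,"dz":0.025,"wx":0,"wy":0,"wz":0,"grip":1},{"dx":0,"dy":0,"dz":0.03,"wx":0,"wy":0,"wz":0,"grip":1},{"dx":0,"dy":0,"dz":0.025,"wx":0,"wy":0,"wz":0,"grip":1},{"dx":-0.003,"dy":0.01,"dz":0,"wx":0,"wy":0,"wz":0,"grip":1},{"dx":-0.007,"dy":0.02,"dz":0,"wx":0,"wy":0,"wz":0,"grip":1},{"dx":-0.01,"dy":0.03,"dz":0,"wx":0,"wy":0,"wz":0,"grip":1},{"dx":-0.01,"dy":0.03,"dz":0,"wx":0,"wy":0,"wz":0,"grip":1},{"dx":-0.01,"dy":0.03,"dz":0,"wx":0,"wy":0,"wz":0,"grip":1},{"dx":-0.01,"dy":0.03,"dz":0,"wx":0,"wy":0,"wz":0,"grip":1}]' && python3 -m jog '[{"dx":-0.01,"dy":0.03,"dz":0,"wx":0,"wy":0,"wz":0,"grip":1},{"dx":-0.01,"dy":0.03,"dz":0,"wx":0,"wy":0,"wz":0,"grip":1},{"dx":-0.01,"dy":0.03,"dz":0,"wx":0,"wy":0,"wz":0,"grip":1},{"dx":-0.006,"dy":0.03,"dz":0,"wx":0,"wy":0,"wz":0,"grip":1},{"dx":-0.003,"dy":0.02,"dz":0,"wx":0,"wy":0,"wz":0,"grip":1},{"dx":0,"dy":0,"dz":0,"wx":0,"wy":0,"wz":0,"grip":1},{"dx":0,"dy":0,"dz":0,"wx":0,"wy":0,"wz":0,"grip":1}]'; python3 - <<'E'
from h import *
c,s=grab("scene","s6");c2,t=grab("top","t6")
a=cv2.resize(t[190:295,260:370,::-1],(524,500),interpolation=cv2.INTER_CUBIC)
b=cv2.resize(s[110:240,380:450,::-1],(269,500),interpolation=cv2.INTER_CUBIC);cv2.imwrite("pics/m6.png",np.hstack([a,b]))
E
```

```text
time_s: 17.4
ee_pos: [526.0, 179.8, 256.7]
ee_rot: [-179.9, 0.0, 89.9]
force: [1.2, 1.2, -1.7]
gripper_width: 24.2
time_s: 18.1
ee_pos: [487.7, 318.2, 256.8]
ee_rot: [-179.9, 0.1, 89.9]
force: [-0.6, -1.0, -0.5]
gripper_width: 23.8
```

View pics/m6.png

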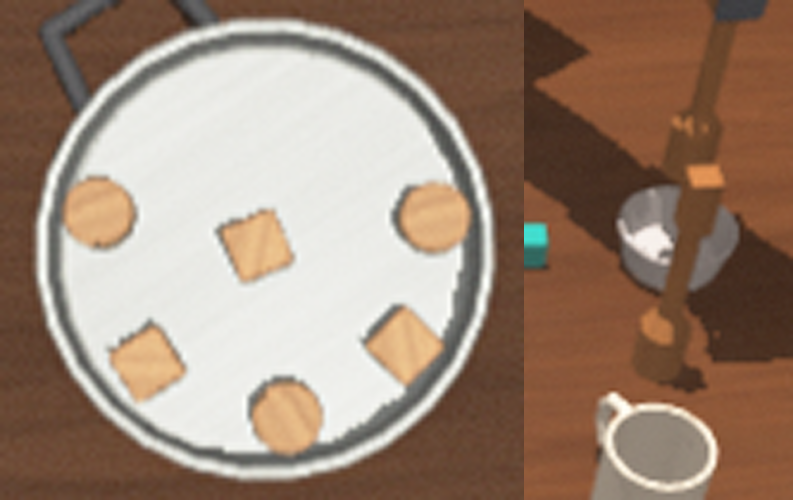

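The left panel shows drums at (98,212), (433,216) and (286,414), and cubes at (256,246), (148,361) and (405,345). The right panel shows the stick hanging over the tin, parallel to the look-alike. I compute the displacements next.

```bash
python3 - <<'E'
from h import *
c=env.get_calibration("top")
k=524/110;q=lambda x,y,z:ray(c,260+(x+.5)/k-.5,190+(y+.5)*105/500-.5,z)[:2]
old=dict(d=[(580,-28),(531,58),(497,-25)],c=[(537,6),(533,-48),(493,25)])
new=dict(d=[(98,212),(433,216),(286,414)],c=[(256,246),(148,361),(405,345)])
for n in"dc":
    N=[q(*p,34) for p in new[n]];print(n,np.round(N,0).tolist());print(np.round([[np.linalg.norm(np.array(o)-m) for m in N] for o in old[n]],0))
# stick tilt: foot and grip in the scene view
E
```

```text
d [[559.0, 82.0], [554.0, -74.0], [463.0, -4.0]]
[[113.  53. 119.]
 [ 37. 135.  92.]
 [124.  76.  39.]]
c [[541.0, 9.0], [489.0, 60.0], [494.0, -60.0]]
[[  5.  72.  79.]
 [ 57. 116.  40.]
 [ 51.  35.  85.]]
```

All three drums moved at least 37 mm and two cubes at least 35 mm, even taking the nearest match. Lowering the stick into the tin.

```bash
python3 -m jog '[{"dx":0.001,"dy":0,"dz":-0.015,"wx":0,"wy":0,"wz":0,"grip":1},{"dx":0.001,"dy":0,"dz":-0.03,"wx":0,"wy":0,"wz":0,"grip":1},{"dx":0,"dy":0,"dz":-0.025,"wx":0,"wy":0,"wz":0,"grip":1},{"dx":0,"dy":0,"dz":-0.012,"wx":0,"wy":0,"wz":0,"grip":1},{"dx":0,"dy":0,"dz":-0.008,"wx":0,"wy":0,"wz":0,"grip":1},{"dx":0,"dy":0,"dz":0,"wx":0,"wy":0,"wz":0,"grip":1},{"dx":0,"dy":0,"dz":0,"wx":0,"wy":0,"wz":0,"grip":1}]' && python3 -m jog '[{"dx":0,"dy":0,"dz":-0.002,"wx":0,"wy":0,"wz":0,"grip":1},{"dx":0,"dy":0,"dz":-0.002,"wx":0,"wy":0,"wz":0,"grip":1},{"dx":0,"dy":0,"dz":0,"wx":0,"wy":0,"wz":0,"grip":1}]'
```

```text
time_s: 18.9
ee_pos: [491.4, 318.4, 168.6]
ee_rot: [179.9, -0.1, 89.8]
force: [0.9, -0.3, -0.4]
gripper_width: 23.6
time_s: 19.2
ee_pos: [490.7, 318.2, 163.6]
ee_rot: [180.0, -0.0, 89.8]
force: [-0.5, 0.6, -1.2]
gripper_width: 23.9
```

```bash
python3 -m jog '[{"dx":0,"dy":0,"dz":-0.001,"wx":0,"wy":0,"wz":0,"grip":1},{"dx":0,"dy":0,"dz":-0.001,"wx":0,"wy":0,"wz":0,"grip":1},{"dx":0,"dy":0,"dz":0,"wx":0,"wy":0,"wz":0,"grip":1}]'
```

```text
time_s: 19.5
ee_pos: [490.7, 318.3, 161.6]
ee_rot: [180.0, -0.0, 89.8]
force: [-0.3, 0.4, -0.7]
gripper_width: 23.6
```

```bash
python3 -m jog '[{"dx":0,"dy":0,"dz":0,"wx":0,"wy":0,"wz":0,"grip":0.2},{"dx":0,"dy":0,"dz":0,"wx":0,"wy":0,"wz":0,"grip":-0.2},{"dx":0,"dy":0,"dz":0,"wx":0,"wy":0,"wz":0,"grip":-0.5},{"dx":0,"dy":0,"dz":0,"wx":0,"wy":0,"wz":0,"grip":-0.5},{"dx":0,"dy":0,"dz":0.02,"wx":0,"wy":0,"wz":0,"grip":-0.5},{"dx":0,"dy":0,"dz":0.04,"wx":0,"wy":0,"wz":0,"grip":-0.5},{"dx":0,"dy":0,"dz":0.05,"wx":0,"wy":0,"wz":0,"grip":-0.5},{"dx":0,"dy":-0.03,"dz":0.02,"wx":0,"wy":0,"wz":0,"grip":-0.5},{"dx":0,"dy":-0.04,"dz":0,"wx":0,"wy":0,"wz":0,"grip":-0.5},{"dx":0,"dy":-0.04,"dz":0,"wx":0,"wy":0,"wz":0,"grip":-0.5}]' && python3 -m jog '[{"dx":-0.03,"dy":-0.04,"dz":0,"wx":0,"wy":0,"wz":0,"grip":-0.5},{"dx":-0.03,"dy":-0.04,"dz":0,"wx":0,"wy":0,"wz":0,"grip":-0.5},{"dx":-0.03,"dy":-0.03,"dz":0,"wx":0,"wy":0,"wz":0,"grip":-0.5},{"dx":0,"dy":0,"dz":0,"wx":0,"wy":0,"wz":0,"grip":-0.5},{"dx":0,"dy":0,"dz":0,"wx":0,"wy":0,"wz":0,"grip":-0.5}]'; python3 - <<'E'
from h import *
c,s=grab("scene","s7");c2,t=grab("top","t7")
b=cv2.resize(s[100:240,340:460,::-1],(428,500),interpolation=cv2.INTER_CUBIC)
a=cv2.resize(t[185:305,120:210,::-1],(370,500),interpolation=cv2.INTER_CUBIC);cv2.imwrite("pics/m7.png",np.hstack([a,b]))
hsv=cv2.cvtColor(t[:,:,::-1].copy(),cv2.COLOR_BGR2HSV)
k=cv2.inRange(hsv,(5,90,130),(25,255,255))[250:290,130:166]
n,l,st,ce=cv2.connectedComponentsWithStats(k);i=1+np.argmax(st[1:,4]);print(st[i],"grip top",ray(c2,130+ce[i][0],250+ce[i][1],205).round(1))
E
```

```text
time_s: 20.5
ee_pos: [490.9, 207.4, 292.5]
ee_rot: [179.9, -0.0, 89.9]
force: [0.2, -0.0, -0.3]
gripper_width: 68.5
time_s: 21.0
ee_pos: [400.8, 98.0, 292.1]
ee_rot: [179.9, -0.1, 89.8]
force: [-0.1, 0.3, 0.2]
gripper_width: 68.2
[ 14   9  12  13 144] grip top [492.7 315.5 205. ]
```

View pics/m7.png

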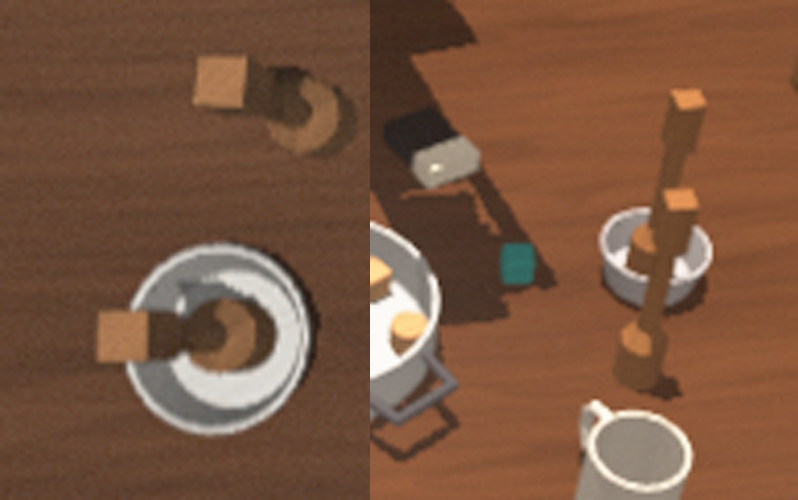

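The stick stands upright in the middle of the tin: grip top at (122,335) and foot at (225,335) in the left panel, parallel to the upright look-alike. I hand the job in.

```bash
python3 -c "
from workcell import env
print(env.job_done())"
```

```text
the job is handed in; nothing more can be done
None
```

The job is handed in at about 21 s on the robot's clock; the hand-in gives no verdict. I laid the carton in the tray, stirred one full clockwise round from the handle side back to it, and stood the stick in its tin again.

Last checks, from the camera images and the arm's own readings:
- **Carton:** flat in the tray, about 6 mm off the tray's centre and square to it.
- **Stirring:** the tool readings at each quarter put the stick about 44 mm from the basin's centre, with its foot about 5–6 mm above the floor. No wrist force above about 3 N was seen.
- **Beads:** all six are in the basin. All three drums lie at least 37 mm from any drum's starting place. Two cubes lie at least 35 mm from any cube's starting place. The cube at the centre probably moved only about 5 mm, which the two-of-three rule allows.
- **Stick:** upright in the tin, its grip about 4 mm from the tin's centre, and the gripper is clear of it.
- **Bystanders:** I did not measure their positions again at the end. The parts I could see in later pictures looked unmoved.

The first two move commands were refused because rows left out some values, so nothing moved then. No check disagreed with another.

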